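# Seat the stick cradle and hold the scale's reset

### The job

Put the bamboo stick cradle fully down on the counting scale's two pegs and let go of it. Then take the long slim pointer out of the tool block, reach its tip through the round hole in the scale's apron and gently press the recessed reset button fully down. Finish while still holding the button down with the pointer in the gripper, and leave everything else where it is.

Things in the scene. Friction and masses are not known exactly. Their poses are not given: they have to be found in the camera images.
- scale: grey counting scale fixed on the bench, 170 mm (its x) by 250 mm (its y), 65 mm high; origin under its centre, z up. A steel platform fills its +y part; a plain apron (its -y part, 80 mm wide, top 65 mm above the bench) has the display, two flat square white keys and the round reset hole
- scale_seat (a point): middle of the steel platform's top face, 60 mm above the bench (45 mm to +y of the scale's origin), axes as the scale's. Two upright steel pegs stand on it 45 mm to either side along the scale's y: 10 mm across, 22 mm tall, the upper 7 mm tapering to 5 mm
- hole_mouth (a point): centre of the reset hole's mouth on the apron's top, 65 mm above the bench, 85 mm to -y of the scale's origin. The hole is vertical, 22 mm across; the button's top lies 37 mm down in it
- reset (a joint): travel of the recessed reset button, m: 0 released, 0.007 fully down, moving straight down. Spring-loaded: about 1.5 N to start, 6 N fully down; springs back when let go. It counts as held down beyond 0.0045
- cradle: loose bamboo stick cradle, about 0.4 kg, flat on the bench on either side of the scale: base plate 150 mm (its x) by 140 mm (its y), 10 mm thick, with 18 mm high rims along both y edges (inner faces 62 mm from the middle). Two 14 mm through-holes for the pegs lie 45 mm either side of the middle along its y; fits either way round. Origin at the middle of its underside
- cradle_grip (a point): place to grip the cradle: in its upright middle divider board (12 mm thick, 150 mm long along the cradle's x, top 65 mm above the underside), at mid-length, 45 mm above the underside; fingers close along the cradle's y
- block: wooden tool block fixed on the bench, 200 mm (its x) by 70 mm (its y), 45 mm high, with three 13 mm round sockets 30 mm deep in a row along its x, 60 mm apart, the middle one at its centre; one tool stands upright in each, in any order. Origin under its centre
- pointer: bamboo pointer, 180 mm long, 50 g, the tallest tool in the block: a slim round shaft 9 mm across and 110 mm long (80 mm of it visible above the block), topped by a square handle 20 by 20 mm, 70 mm tall. Stands upright, its lower end 15 mm above the bench, with a little play. Origin at the shaft's lower end, z up along the shaft, x and y square to the handle's faces
- pointer_tip (a point): lower end of the pointer's shaft (the same point as its origin)
- pointer_grip (a point): middle of the pointer's square handle, 145 mm above its lower end
- bowl: small white ceramic bowl, 90 mm across, 50 mm high; origin under its centre. Bystander
- jar: amber glue jar with a white cap, 64 mm across, 110 mm high; origin under its centre. Bystander
- panels: stack of dark hexagonal wooden panels, 120 mm across the corners, 71 mm high; origin under its centre. Bystander
- frame: empty hexagonal bamboo frame lying flat, 110 mm across the corners, 12 mm high; origin at the middle of its underside. Bystander
- mallet: hammer, 220 mm long, lying on the bench; origin under its middle. Bystander
- brush: glue brush, 140 mm long, lying on the bench; origin under its middle. Bystander
- tamper: decoy in the tool block: same square handle (20 mm, 60 mm tall) over a fat round body 30 mm across and 50 mm tall, on a 9 mm pin 29 mm long; pin in the socket, top 155 mm above the bench; too fat for the hole. Origin at the pin's lower end
- stub: decoy in the tool block: short tool, its 20 mm square handle (60 mm tall) sits straight on the block, pin 9 mm across and 29 mm long in the socket (top 105 mm above the bench); too short for the button. Origin at the pin's lower end

How it is judged:
By the outcome, as a careful person would: the job done as asked, in the order asked, and still so for the second after the job is handed in, while the arm keeps its last pose, push and grip.
It also fails if it takes over 67 s, if anything falls off the work surface, if the arm or the gripper's body presses on something with over 40 N, if the wrist force passes 120 N, or if a joint passes its speed limit or range.

### The arm

A 6-joint arm with a two-finger parallel gripper is mounted at the origin on the work surface. World frame = base frame: x ahead of the robot, y to its left, z up, the work surface at z = 0. Lengths are in m, angles in rad, forces in N, time in s.
With the tool pointing down it reaches from about 0.225 to 0.875 m from the base axis. Payload 3.4 kg.
Tool frame: the origin (TCP) lies between the finger pads; the fingertips stand 8 mm ahead of it and the grasp point (between the pads) lies 11 mm behind it; z points along the fingers, y is the line along which they close (so a half turn about z gives the same grasp; the last joint's range is limited). The gripper opens to 85 mm and grips with 20 to 120 N. Pads are 22 mm wide; open, the fingers measure 114 mm over their backs; the gripper's body (76 mm by 85 mm) begins 54 mm behind the grasp point. The pads swing forward as they close: fully open they stand 13 mm farther back than shut.
Start: joints at [1.131, 0.276, 1.505, -0, 1.361, -0.121], TCP at [0.18, 0.546, 0.239] pointing down, gripper open.
Joint ranges: [-2.89, 2.89], [-0.75, 2.08], [0.22, 2.7], [-1.18, 4.32], [0.11, 2.71], [-2.7, 2.7]. Speed limits (rad/s): [2.57, 2.57, 3.14, 3.14, 3.14, 3.14].

### API

Orientations are given as a unit quaternion [w, x, y, z].
In Python, from rig import manip gives the robot as it stands.
- The arm moves only by the tool move_arm, never from a script. Its argument "deltas" is a list that holds one entry, the list of rows, each a list of 5 numbers: the shift along the tool's x, y, z normalised to -1 to 1, where 1 is 80 cm, then the turn about the tool's z normalised to -1 to 1, where 1 is 120 degrees, then the closure, from -1 (fully open) to 1 (shut). In form: [[[tx, ty, tz, twist, grip], ...]]. A call has 1 to 12 rows; each row is the pose to reach, as a shift and turn from the pose commanded when the call began, along the tool's axes at that moment; what a row does not reach only later rows make up. A row lasts 1/10 s, in which the tool goes at most 50 mm and 8.59 degrees, less where a joint would pass 70% of its speed; a pose out of reach is approached as far as the arm can. A call with a number of a shift or a turn outside -1 to 1 is refused whole. A call with a gripper value outside its range is refused whole. The fingers move at their own pace and stop on an object; "squeeze" is the grip in N (left out, the last holds). Time passes only in rows, so rows that repeat a pose let the fingers close. It gives the time, the measured TCP pose, the force, the opening and the grip force at its end, in the units of the state.
- manip.get_state(): the state, without advancing time (a new reading comes with each control period).
- manip.get_image(name): name is "side" or "top" or "wrist"; returns the picture (420x560x3 uint8, red, green, blue); there is no depth.
- manip.camera_params(name): a dict with "fx", "fy", "cx", "cy" (pixels), "dist" ([k1, k2, p1, p2, k3] as OpenCV has them; the pictures are not rectified), "R" (3x3) and "t" (3): a world point X has camera coordinates R X + t; the wrist camera has in their place "tool_from_camera" (4x4, takes a point from camera to tool coordinates, whose origin is the TCP and whose axes are the flange's). Camera axes: x right, y down, z forward; pixel columns grow to the right and rows downward; lengths in m; the calibration is good to about 2 mm. A picture is of the moment at which its call begins: read the wrist's pose just before it. camera_params takes no time and is no camera call.
- manip.sign_off(): hands the job in; it is judged then, once.
The state is a dict: "clock": time; "qpos": joint angles; "qd": joint speeds; "effort": joint torques, N m; "position": TCP position; "ee_rot": TCP orientation; "contact_force": force on the tool from outside, world axes, zero at the start; "moment": the same for the moment, N m; "width": finger opening in m; "gripper_force": force on a finger pad.
Only numpy, scipy, OpenCV 4.12 (cv2) and the standard library are available. Lean on these libraries where they do the work, as an engineer would, in place of code of your own. Each camera call takes 0.05 s, during which the arm holds its last target. There are 200 camera calls.

## Working session

There is one attempt and no reset: what is moved stays moved. The work goes in short steps, Python scripts to look and compute and a tool call to move; the robot and the scene stay as the last step left them, time stands still between calls to the robot, and variables do not carry over. Pictures are saved under pics/ and viewed, at most 10 in all, crops included, and the job is handed in when it is done.

Besides the shell and the picture viewer there is one more tool, called after ">>>" by a JSON object that holds its "method" and its "body", one argument or row to a line. move_arm: Moves the arm, as the interface text tells. Scaled input: -1 to 1 covers 80 cm each way for a shift and 120 degrees each way for a turn. Its arguments: {"type":"object","properties":{"deltas":{"type":"array","items":{"type":"array","items":{"type":"array","items":{"type":"number","minimum":-1,"maximum":1}}}},"squeeze":{"type":"number"}},"required":["deltas"]}

```bash
mkdir -p pics; ls
python3 - <<'E'
from rig import manip
import cv2,json,numpy as np
np.set_printoptions(precision=4,suppress=True)
print(manip.get_state())
for n in ("top","side","wrist"):
    cv2.imwrite(f"pics/{n}0.png",cv2.cvtColor(manip.get_image(n),cv2.COLOR_RGB2BGR))
    print(n,manip.camera_params(n))
E
```

```text
pics
{'clock': 0.0, 'qpos': array([ 1.131 ,  0.2766,  1.5061, -0.    ,  1.3607, -0.121 ]), 'qd': array([-0.0002,  0.0001, -0.0011, -0.0002, -0.0009, -0.0017]), 'effort': array([  0.001 , -41.6787, -24.5809,  -0.    ,   0.011 ,  -0.    ]), 'position': array([0.18  , 0.5456, 0.2384]), 'ee_rot': array([-0.0002,  0.1587,  0.9873, -0.0009]), 'contact_force': array([ 0.8559,  0.1259, -0.3413]), 'moment': array([ 0.0378,  0.0005, -0.0123]), 'gripper_force': 0.0, 'width': 0.08556707299399398}
top {'fx': 480.54193662407135, 'fy': 480.54193662407135, 'cx': 267.47988392370326, 'cy': 205.7389618003132, 'dist': array([-0.1602,  0.    ,  0.    ,  0.    ,  0.    ]), 'R': array([[ 0.0289, -0.9993,  0.0258],
       [-0.981 , -0.0333, -0.191 ],
       [ 0.1918, -0.0198, -0.9812]]), 't': array([-0.0282,  0.5912,  1.2811])}
side {'fx': 384.8570330408422, 'fy': 384.8570330408422, 'cx': 272.3088650828305, 'cy': 212.60517603704372, 'dist': array([-0.0369,  0.    ,  0.    ,  0.    ,  0.    ]), 'R': array([[-0.9617, -0.2733, -0.0197],
       [-0.1476,  0.5773, -0.8031],
       [ 0.2309, -0.7695, -0.5955]]), 't': array([0.5567, 0.197 , 0.8495])}
wrist {'fx': 377.4028676140302, 'fy': 377.4028676140302, 'cx': 279.21188719849954, 'cy': 212.2444443260047, 'dist': array([0.0202, 0.    , 0.    , 0.    , 0.    ]), 'tool_from_camera': array([[-0.0001, -0.944 , -0.3299,  0.0847],
       [ 1.    ,  0.0001, -0.0004,  0.0002],
       [ 0.0004, -0.3299,  0.944 , -0.1356],
       [ 0.    ,  0.    ,  0.    ,  1.    ]])}
```

View pics/top0.png

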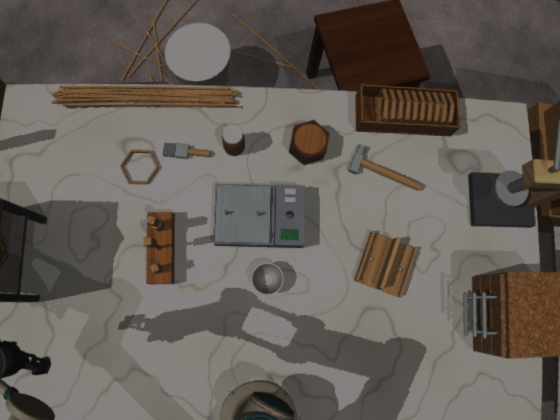

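View pics/side0.png

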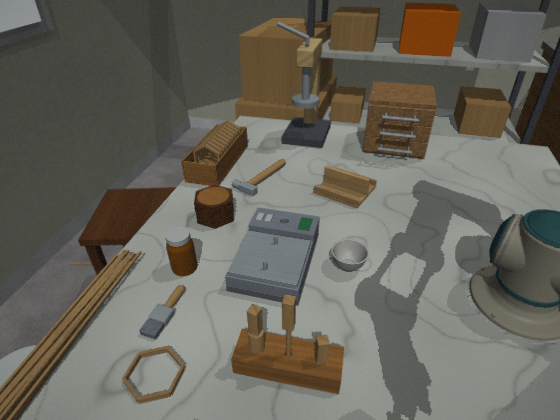

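Top view: scale platform spans (215..275, 183..246) with pegs at about (228,212) and (262,212). The apron is to its right, with the hole near (290,214). The cradle is at about (386,263) and tilted, and the block is at (160,248). Side view: the middle tool, at (289,300), is the tallest, so it is the pointer.

```bash
cat > h.py <<'E'
from rig import manip
import cv2,numpy as np
from scipy.spatial.transform import Rotation as Ro
np.set_printoptions(precision=4,suppress=True)
def pose(s):
    q=s["ee_rot"]; T=np.eye(4); T[:3,:3]=Ro.from_quat([q[1],q[2],q[3],q[0]]).as_matrix(); T[:3,3]=s["position"]; return T
def cam(n,T=None):
    p=manip.camera_params(n)
    K=np.array([[p["fx"],0,p["cx"]],[0,p["fy"],p["cy"]],[0,0,1]])
    if n=="wrist":
        W=T@p["tool_from_camera"]; R=W[:3,:3].T; t=-R@W[:3,3]
    else: R,t=p["R"],p["t"]
    return K,p["dist"],R,t
def rays(c,px):
    K,d,R,t=c
    u=cv2.undistortPoints(np.array(px,float).reshape(-1,1,2),K,d).reshape(-1,2)
    return -R.T@t,np.c_[u,np.ones(len(u))]@R
def plane(c,px,z):
    o,D=rays(c,px); return o+D*((z-o[2])/D[:,2])[:,None]
def proj(c,P):
    K,d,R,t=c
    return cv2.projectPoints(np.array(P,float).reshape(-1,1,3),cv2.Rodrigues(R)[0],t,K,d)[0].reshape(-1,2)
def tri(c1,p1,c2,p2):
    o1,d1=rays(c1,p1);o2,d2=rays(c2,p2);d1,d2=d1[0],d2[0]
    a=np.linalg.lstsq(np.c_[d1,-d2],o2-o1,rcond=None)[0]
    A,B=o1+a[0]*d1,o2+a[1]*d2
    return (A+B)/2,np.linalg.norm(A-B)
def shot(n,f):
    T=pose(manip.get_state()); im=cv2.cvtColor(manip.get_image(n),cv2.COLOR_RGB2BGR); cv2.imwrite(f"pics/{f}.png",im)
    np.save(f"pics/{f}.npy",T); return im,cam(n,T)
E
python3 - <<'E'
from h import *
c=cam("top")
print("pegs",plane(c,[[228,212],[262,212]],.075))
print("hole",plane(c,[[290,214]],.065))
print("apron corners",plane(c,[[275,185],[305,186],[304,247],[274,246]],.065))
print("cradle rim corners",plane(c,[[374,232],[416,246],[404,296],[357,278]],.015),"div",plane(c,[[404,238],[385,290]],.065))
print("block",plane(c,[[148,212],[173,212],[173,284],[148,284]],.045))
print("tools",plane(c,[[155,220],[148,240],[154,267]],.15))
a=cv2.imread("pics/top0.png")
A=cv2.resize(a[170:295,140:310],None,fx=3,fy=3,interpolation=2); B=cv2.resize(a[222:304,345:425],None,fx=3.3,fy=3.3,interpolation=2)
o=np.zeros((375,800,3),np.uint8); o[:,:510]=A; o[:B.shape[0],520:520+B.shape[1]]=B
cv2.imwrite("pics/crop1.png",o)
E
```

```text
pegs [[0.5672 0.0983 0.075 ]
 [0.5703 0.0052 0.075 ]]
hole [[ 0.5691 -0.0724  0.065 ]]
apron corners [[ 0.65   -0.0288  0.065 ]
 [ 0.6501 -0.1129  0.065 ]
 [ 0.4787 -0.1126  0.065 ]
 [ 0.479  -0.0305  0.065 ]]
cradle rim corners [[ 0.5333 -0.32    0.015 ]
 [ 0.4957 -0.4446  0.015 ]
 [ 0.3515 -0.4067  0.015 ]
 [ 0.4002 -0.27    0.015 ]] div [[ 0.5115 -0.3933  0.065 ]
 [ 0.3665 -0.3375  0.065 ]]
block [[0.5648 0.3258 0.045 ]
 [0.5673 0.2548 0.045 ]
 [0.367  0.2426 0.045 ]
 [0.3641 0.3119 0.045 ]]
tools [[0.5263 0.2815 0.15  ]
 [0.4738 0.296  0.15  ]
 [0.4054 0.2758 0.15  ]]
```

View pics/crop1.png

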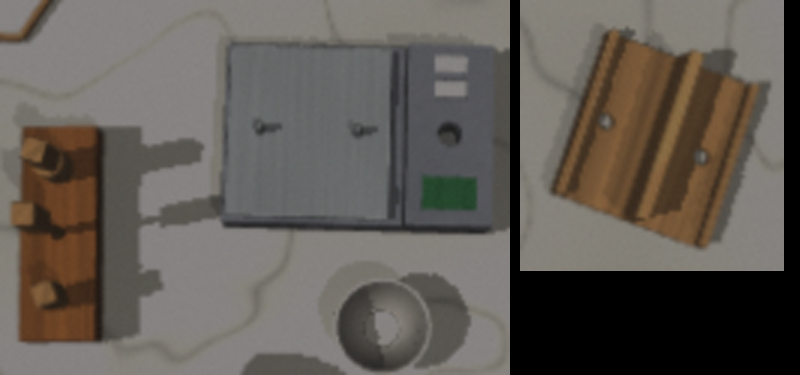

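```bash
cat >> h.py <<'E'
def go(x,y,z,yaw=None):
    "deltas (normalised) from the measured pose to a TCP goal; yaw = angle of tool y, deg, mod 180"
    T=pose(manip.get_state()); d=T[:3,:3].T@(np.array([x,y,z])-T[:3,3])
    cur=np.degrees(np.arctan2(T[1,1],T[0,1])); tw=0
    if yaw is not None: tw=-((yaw-cur+90)%180-90)
    print("pos",T[:3,3],"yaw %.2f"%cur,"-> delta",d/.8,"twist %.4f"%(tw/120),"mm %.0f"%(1e3*np.linalg.norm(d)))
E
python3 -c "
from h import *
go(.42,.30,.33)"
```

```text
pos [0.1801 0.5457 0.2387] yaw 71.73 -> delta [-0.381  -0.1978 -0.114 ] twist 0.0000 mm 355
```

>>> {"method": "move_arm", "body": {
  "deltas": [
    [[-0.38, -0.2, -0.114, 0, -1], [-0.38, -0.2, -0.114, 0, -1], [-0.38, -0.2, -0.114, 0, -1], [-0.38, -0.2, -0.114, 0, -1], [-0.38, -0.2, -0.114, 0, -1], [-0.38, -0.2, -0.114, 0, -1], [-0.38, -0.2, -0.114, 0, -1], [-0.38, -0.2, -0.114, 0, -1], [-0.38, -0.2, -0.114, 0, -1], [-0.38, -0.2, -0.114, 0, -1], [-0.38, -0.2, -0.114, 0, -1]]
  ]
}}

```text
clock: 1.25
position: [0.4174, 0.2997, 0.3299]
ee_rot: [-0.001, 0.158, 0.987, -0.0]
contact_force: [-0.7, -0.4, -0.7]
width: 0.0853
gripper_force: 0.0
```

```bash
python3 -c "
from h import *
shot('wrist','w_block')
go(.50,.03,.33)"
```

```text
pos [0.4175 0.2998 0.33  ] yaw 71.86 -> delta [-0.203  -0.2884 -0.0001] twist 0.0000 mm 282
```

>>> {"method": "move_arm", "body": {
  "deltas": [
    [[-0.2, -0.29, 0, 0, -1], [-0.2, -0.29, 0, 0, -1], [-0.2, -0.29, 0, 0, -1], [-0.2, -0.29, 0, 0, -1], [-0.2, -0.29, 0, 0, -1], [-0.2, -0.29, 0, 0, -1], [-0.2, -0.29, 0, 0, -1], [-0.2, -0.29, 0, 0, -1], [-0.2, -0.29, 0, 0, -1]]
  ]
}}

```text
clock: 2.2
position: [0.4975, 0.0299, 0.3304]
ee_rot: [-0.0, 0.158, 0.987, 0.0]
contact_force: [-0.3, 0.0, 0.4]
width: 0.0849
gripper_force: 0.0
```

```bash
python3 -c "
from h import *
shot('wrist','w_scale')
go(.40,-.35,.28,69)"
```

```text
pos [0.4975 0.03   0.3305] yaw 71.87 -> delta [-0.032  -0.4894  0.0628] twist 0.0239 mm 396
```

>>> {"method": "move_arm", "body": {
  "deltas": [
    [[-0.03, -0.49, 0.063, 0.024, -1], [-0.03, -0.49, 0.063, 0.024, -1], [-0.03, -0.49, 0.063, 0.024, -1], [-0.03, -0.49, 0.063, 0.024, -1], [-0.03, -0.49, 0.063, 0.024, -1], [-0.03, -0.49, 0.063, 0.024, -1], [-0.03, -0.49, 0.063, 0.024, -1], [-0.03, -0.49, 0.063, 0.024, -1], [-0.03, -0.49, 0.063, 0.024, -1], [-0.03, -0.49, 0.063, 0.024, -1], [-0.03, -0.49, 0.063, 0.024, -1], [-0.03, -0.49, 0.063, 0.024, -1]]
  ]
}}

```text
clock: 3.45
position: [0.3987, -0.3496, 0.2806]
ee_rot: [0.0, 0.182, 0.983, 0.0]
contact_force: [1.2, -0.3, 0.4]
width: 0.0853
gripper_force: 0.0
```

```bash
python3 -c "
from h import *
shot('wrist','w_cradle')
go(.44,-.365,.1,69)
I=[cv2.imread('pics/%s.png'%n) for n in ('w_block','w_scale','w_cradle')]
o=np.zeros((600,800,3),np.uint8)
for k,i in enumerate(I):
    o[300*(k//2):300*(k//2)+300,400*(k%2):400*(k%2)+400]=cv2.resize(i,(400,300),interpolation=cv2.INTER_AREA)
cv2.imwrite('pics/comp.png',o)"
```

```text
pos [ 0.3987 -0.3498  0.2806] yaw 69.00 -> delta [-0.0549  0.0008  0.2258] twist -0.0000 mm 186
```

View pics/comp.png

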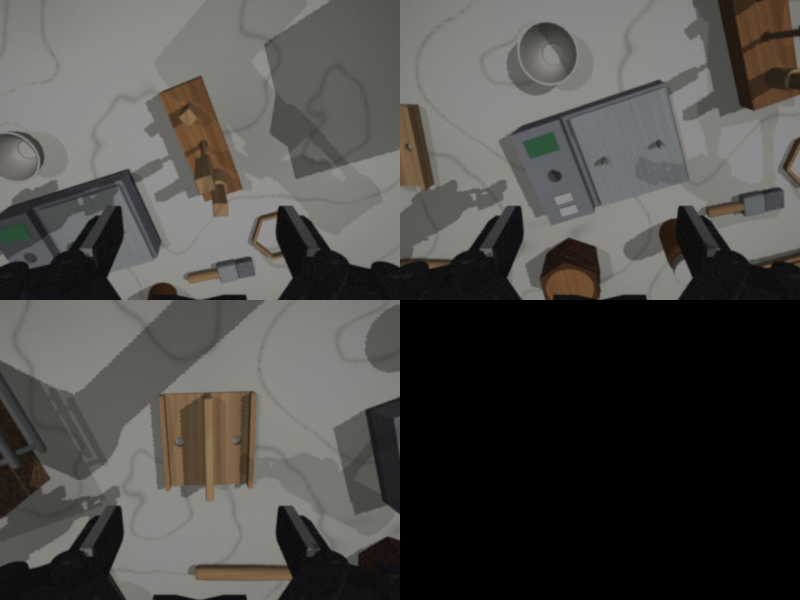

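The composite (×1.4 to full pixels) shows the cradle with its two bright peg holes at full (252,196) and (330,195), and its divider top between them. The reset hole is at full (217,245) in the scale frame, with the pegs near (283,225) and (358,203). The pointer leans toward the viewer, with its handle top at about (307,295) in the block frame.

```bash
cat > m.py <<'E'
from h import *
def ld(n): return cv2.imread(f'pics/{n}.png'),cam('wrist',np.load(f'pics/{n}.npy'))
def blobs(m,off,lo,hi):
    k,_,s,c=cv2.connectedComponentsWithStats(m.astype(np.uint8)); 
    return [(c[i]+off,s[i,4],s[i,2:4]) for i in range(1,k) if lo<=s[i,4]<=hi]
E
python3 - <<'E'
from m import *
im,c=ld('w_cradle'); hsv=cv2.cvtColor(im,cv2.COLOR_BGR2HSV)
x0,y0=215,120
s=hsv[y0:290,x0:370]
wood=(s[...,1]>75)
print("hole blobs"); 
for p,a,b in blobs((~wood),np.array([x0,y0]),15,400): print(p,a,b,plane(c,[p],.010)[0])
k,l,st,_=cv2.connectedComponentsWithStats(wood.astype(np.uint8)); b=1+np.argmax(st[1:,4])
cn=max(cv2.findContours((l==b).astype(np.uint8),0,2)[0],key=cv2.contourArea)
print(cv2.minAreaRect(cn),st[b])
im,c=ld('w_scale'); hsv=cv2.cvtColor(im,cv2.COLOR_BGR2HSV)
print("hole"); v=hsv[225:265,195:240,2]
for p,a,b in blobs(v<60,np.array([195,225]),20,900): print(p,a,b,plane(c,[p],.065)[0])
print("keys")
for p,a,b in blobs((hsv[255:310,205:260,2]>165),np.array([205,255]),40,900): print(p,a,b,plane(c,[p],.065)[0])
print("green")
g=(hsv[...,0]>45)&(hsv[...,0]<80)&(hsv[...,1]>120)
for p,a,b in blobs(g,0,200,9000): print(p,a,b,plane(c,[p],.065)[0])
for x in (283,358): print(x)
A=cv2.resize(im[110:320,150:410],None,fx=1.9,fy=1.9,interpolation=2)
i2,_=ld('w_cradle');B=cv2.resize(i2[120:290,215:370],None,fx=1.9,fy=1.9,interpolation=2)
o=np.zeros((400,800,3),np.uint8);o[:A.shape[0],:A.shape[1]]=A;o[:B.shape[0],500:500+B.shape[1]]=B;cv2.imwrite('pics/comp2.png',o)
E
```

```text
hole blobs
[330.381  195.5333] 105 [13 11] [ 0.4544 -0.3094  0.01  ]
[251.1273 197.8364] 110 [13 11] [ 0.425  -0.3935  0.01  ]
((77.05805206298828, 84.85755920410156), (150.52027893066406, 136.4333953857422), 88.21009063720703) [    7     8   137   153 16767]
hole
[218.     245.3082] 146 [17 16] [ 0.5665 -0.0672  0.065 ]
keys
green
283
358
```

View pics/comp2.png

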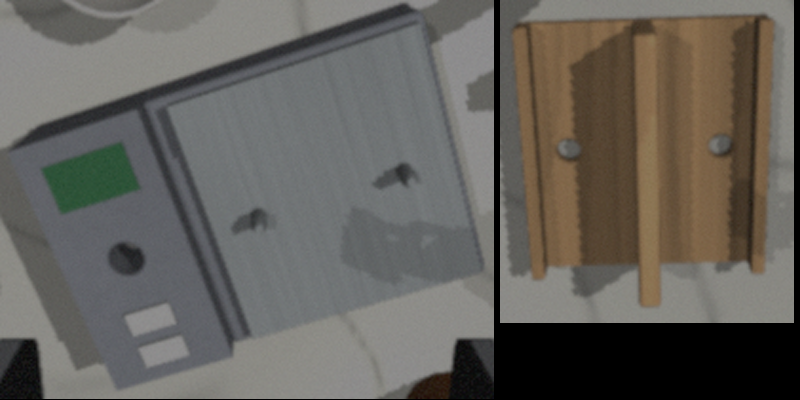

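The crops show clean cradle holes, the reset hole (crop (126,258)) and pegs that lean with perspective. Next I cross-check against the top camera.

Run:
```python
from m import *
t=cam('top'); 
print("top: cradle holes",plane(t,[[371.1,258.7],[399.8,269.6]],.008), "div ends",plane(t,[[345+174/3.3,222+55/3.3],[345+119/3.3,222+217/3.3]],.065))
im,c=ld('w_cradle')
print("wrist: div ends",plane(c,[[215+146/1.9,120+24/1.9],[215+150/1.9,120+304/1.9]],.065))
print("rim corners .01",plane(c,[[215+15/1.9,120+26/1.9],[215+37/1.9,120+278/1.9],[215+264/1.9,120+271/1.9],[215+270/1.9,120+17/1.9]],.02))
im,c=ld('w_scale'); f=lambda L:[[150+x/1.9,110+y/1.9] for x,y in L]
print("hole",plane(c,f([[126,258.5]]),.065))
print("apron corners",plane(c,f([[12,148],[117,388],[232,348],[146,102]]),.065))
print("platform corners",plane(c,f([[165,106],[414,24],[482,268],[250,338]]),.060))
print("pegtops",plane(c,f([[258,214],[404,172]]),.082), "green",plane(c,f([[91,178]]),.065))
print("top: hole",plane(t,[[140+449/3,170+134/3]],.065),"pegtops",plane(t,[[140+259/3,170+127/3],[140+356/3,170+129/3]],.082),
 "green",plane(t,[[140+449/3,170+193/3]],.065),"apron corners",plane(t,[[140+404/3,170+47/3],[140+495/3,170+47/3],[140+490/3,170+227/3],[140+403/3,170+226/3]],.065))
```

```text
top: cradle holes [[ 0.4566 -0.3126  0.008 ]
 [ 0.427  -0.3971  0.008 ]] div ends [[ 0.5091 -0.3752  0.065 ]
 [ 0.3725 -0.3265  0.065 ]]
wrist: div ends [[ 0.3663 -0.3247  0.065 ]
 [ 0.5104 -0.3758  0.065 ]]
rim corners .01 [[ 0.3477 -0.3924  0.02  ]
 [ 0.4929 -0.4418  0.02  ]
 [ 0.5384 -0.3099  0.02  ]
 [ 0.3929 -0.2613  0.02  ]]
hole [[ 0.5668 -0.0694  0.065 ]]
apron corners [[ 0.481  -0.1065  0.065 ]
 [ 0.6511 -0.1084  0.065 ]
 [ 0.6463 -0.0277  0.065 ]
 [ 0.4799 -0.0234  0.065 ]]
platform corners [[ 0.4862 -0.0148  0.06  ]
 [ 0.486   0.132   0.06  ]
 [ 0.6435  0.1368  0.06  ]
 [ 0.6458 -0.0154  0.06  ]]
pegtops [[0.558  0.0179 0.082 ]
 [0.5595 0.1033 0.082 ]] green [[ 0.5121 -0.0701  0.065 ]]
top: hole [[ 0.5672 -0.0715  0.065 ]] pegtops [[0.5649 0.1024 0.082 ]
 [0.566  0.0143 0.082 ]] green [[ 0.5124 -0.0726  0.065 ]] apron corners [[ 0.6481 -0.0279  0.065 ]
 [ 0.6511 -0.1129  0.065 ]
 [ 0.4824 -0.1107  0.065 ]
 [ 0.4808 -0.0314  0.065 ]]
```

```bash
python3 -c "
from h import *
go(.44,-.352,.12,70.6)"
```

```text
pos [ 0.3987 -0.3498  0.2806] yaw 69.00 -> delta [-0.0491  0.0159  0.2008] twist -0.0133 mm 166
```

>>> {"method": "move_arm", "body": {
  "deltas": [
    [[-0.049, 0.016, 0.1, -0.013, -1], [-0.049, 0.016, 0.1, -0.013, -1], [-0.049, 0.016, 0.15, -0.013, -1], [-0.049, 0.016, 0.2, -0.013, -1], [-0.049, 0.016, 0.23, -0.013, -1], [-0.049, 0.016, 0.26, -0.013, -1], [-0.049, 0.016, 0.28, -0.013, -1], [-0.049, 0.016, 0.295, -0.013, -1], [-0.049, 0.016, 0.308, -0.013, -1], [-0.049, 0.016, 0.308, -0.013, -1]]
  ]
}}

```text
clock: 4.5
position: [0.4389, -0.3527, 0.0328]
ee_rot: [-0.001, 0.17, 0.985, 0.001]
contact_force: [0.0, -0.1, 0.8]
width: 0.0856
gripper_force: 0.0
```

>>> {"method": "move_arm", "body": {
  "deltas": [
    [[0, 0, 0, 0, 1], [0, 0, 0, 0, 1], [0, 0, 0, 0, 1], [0, 0, 0, 0, 1], [0, 0, 0, 0, 1], [0, 0, 0, 0, 1], [0, 0, 0, 0, 1], [0, 0, 0, 0, 1]]
  ],
  "squeeze": 60
}}

```text
clock: 5.3
position: [0.4394, -0.3534, 0.0342]
ee_rot: [0.0, 0.17, 0.985, 0.0]
contact_force: [0.7, 1.8, 5.2]
width: 0.0114
gripper_force: 59.9
```

>>> {"method": "move_arm", "body": {
  "deltas": [
    [[0, 0, -0.02, 0, 1], [0, 0, -0.06, 0, 1], [0, 0, -0.11, 0, 1], [0, 0, -0.17, 0, 1], [0, 0, -0.19, 0, 1], [0, 0, -0.19, 0, 1]]
  ]
}}

```text
clock: 5.9
position: [0.44, -0.3549, 0.1879]
ee_rot: [0.002, 0.17, 0.985, -0.002]
contact_force: [-0.1, 0.5, -4.2]
width: 0.0114
gripper_force: 59.2
```

```bash
python3 -c "
from h import *
go(.566,.0595,.186,90)
print(manip.get_state()['width'],manip.get_state()['contact_force'])"
```

```text
pos [ 0.44   -0.3549  0.1879] yaw 70.42 -> delta [0.0252 0.5409 0.0007] twist -0.1632 mm 433
0.011393534098479808 [-0.0898  0.5208 -4.1956]
```

>>> {"method": "move_arm", "body": {
  "deltas": [
    [[0.001, 0.02, 0, -0.01, 1], [0.003, 0.06, 0, -0.03, 1], [0.006, 0.12, 0, -0.05, 1], [0.01, 0.18, 0, -0.07, 1], [0.012, 0.24, 0, -0.09, 1], [0.015, 0.3, 0, -0.11, 1], [0.018, 0.36, 0, -0.13, 1], [0.02, 0.42, 0, -0.145, 1], [0.023, 0.47, 0, -0.155, 1], [0.024, 0.51, 0, -0.163, 1], [0.025, 0.53, 0, -0.163, 1], [0.025, 0.541, 0, -0.163, 1]]
  ]
}}

```text
clock: 7.1
position: [0.5638, 0.0627, 0.1833]
ee_rot: [-0.003, -0.001, 1.0, 0.0]
contact_force: [-1.0, -0.4, -4.3]
width: 0.0113
gripper_force: 59.3
```

>>> {"method": "move_arm", "body": {
  "deltas": [
    [[0, 0, 0, 0, 1], [0, 0, 0, 0, 1]]
  ]
}}

```text
clock: 7.3
position: [0.5646, 0.0599, 0.1849]
ee_rot: [-0.001, 0.0, 1.0, -0.001]
contact_force: [0.6, 0.3, -4.4]
width: 0.0116
gripper_force: 59.3
```

```bash
python3 -c "
from h import *
a,_=shot('top','t2');shot('side','s2');b,_=shot('wrist','w2')
go(.566,.0595,.12,90)
s=cv2.imread('pics/s2.png')
o=np.zeros((600,800,3),np.uint8)
o[:300,:400]=cv2.resize(b,(400,300)); o[:300,400:]=cv2.resize(a[150:285,190:370],(400,300),interpolation=2); o[300:,:400]=cv2.resize(s[150:315,200:420],(400,300),interpolation=2)
cv2.imwrite('pics/comp3.png',o)"
```

```text
pos [0.565  0.0596 0.1856] yaw 89.88 -> delta [-0.0013 -0.      0.082 ] twist -0.0010 mm 66
```

View pics/comp3.png

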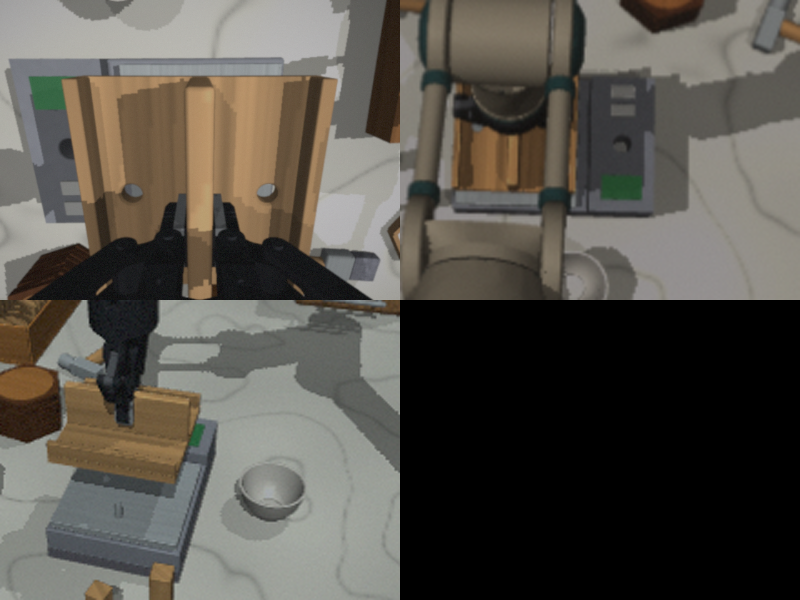

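The cradle hangs level and square over the platform in both views. Its holes are at wrist full (186,267) and (374,266).

Run:
```python
from m import *
im,c=ld('w2'); hsv=cv2.cvtColor(im,cv2.COLOR_BGR2HSV)
for x0 in (165,352):
    for p,a,b in blobs(hsv[248:285,x0:x0+45,1]<70,np.array([x0,248]),40,500): print(p,a,b,plane(c,[p],.158)[0])
print("div top ends",plane(c,[[200*1.4,85*1.4]],.2166))
g=cv2.cvtColor(im,cv2.COLOR_BGR2GRAY).astype(int)
for x in (30,60,200,300,380):
    col=g[60:105,x]; i=int(np.argmin(np.diff(col[::1]))); print(x,60+i,plane(c,[[x,60+i+.5]],.065)[0])
h=hsv[175:240,70:105,2]
for p,a,b in blobs(h<60,np.array([70,175]),60,900): print("hole",p,a,b)
gm=(hsv[...,0]>45)&(hsv[...,0]<80)&(hsv[...,1]>90)
```

```text
[186.372  266.3404] 379 [26 20] [0.5646 0.0148 0.158 ]
[372.3369 266.1406] 377 [26 20] [0.5647 0.1042 0.158 ]
div top ends [[0.4901 0.0599 0.2166]]
30 81 [ 0.4813 -0.0989  0.065 ]
60 81 [ 0.4812 -0.0801  0.065 ]
200 80 [0.4803 0.0089 0.065 ]
300 80 [0.4804 0.0728 0.065 ]
380 79 [0.48   0.1238 0.065 ]
hole [ 92.8209 207.4776] 402 [20 28]
```

>>> {"method": "move_arm", "body": {
  "deltas": [
    [[-0.0015, 0, 0.02, -0.003, 1], [-0.0015, 0, 0.045, -0.003, 1], [-0.0015, 0, 0.06, -0.003, 1], [-0.0015, 0, 0.07, -0.003, 1], [-0.0015, 0, 0.077, -0.003, 1], [-0.0015, 0, 0.082, -0.003, 1], [-0.0015, 0, 0.087, -0.003, 1], [-0.0015, 0, 0.091, -0.003, 1], [-0.0015, 0, 0.0945, -0.003, 1], [-0.0015, 0, 0.0945, -0.003, 1]]
  ]
}}

```text
clock: 8.45
position: [0.5664, 0.0609, 0.1099]
ee_rot: [-0.0, -0.003, 1.0, 0.0]
contact_force: [0.4, -0.9, -4.4]
width: 0.0113
gripper_force: 59.2
```

>>> {"method": "move_arm", "body": {
  "deltas": [
    [[0, 0, 0.004, 0, 1], [0, 0, 0.008, 0, 1], [0, 0, 0.012, 0, 1], [0, 0, 0.015, 0, 1], [0, 0, 0.0175, 0, 1], [0, 0, 0.0175, 0, 1]]
  ]
}}

```text
clock: 9.05
position: [0.5663, 0.0609, 0.0957]
ee_rot: [-0.0, -0.003, 1.0, 0.0]
contact_force: [-0.6, -1.1, -4.2]
width: 0.0117
gripper_force: 59.2
```

>>> {"method": "move_arm", "body": {
  "deltas": [
    [[0, 0, 0.001, 0, 1], [0, 0, 0.002, 0, 1], [0, 0, 0.003, 0, 1], [0, 0, 0.003, 0, 1]]
  ]
}}

```text
clock: 9.45
position: [0.5667, 0.0609, 0.0942]
ee_rot: [0.0, -0.003, 1.0, 0.0]
contact_force: [-1.2, 0.2, -0.3]
width: 0.0116
gripper_force: 59.9
```

>>> {"method": "move_arm", "body": {
  "deltas": [
    [[0, 0, 0, 0, -1], [0, 0, 0, 0, -1], [0, 0, 0, 0, -1], [0, 0, 0, 0, -1], [0, 0, 0, 0, -1], [0, 0, 0, 0, -1], [0, 0, -0.02, 0, -1], [0, 0, -0.08, 0, -1], [0, 0, -0.14, 0, -1], [0, 0, -0.2, 0, -1], [0, 0, -0.26, 0, -1], [0, 0, -0.27, 0, -1]]
  ]
}}

```text
clock: 10.65
position: [0.5692, 0.0609, 0.3166]
ee_rot: [0.006, -0.003, 1.0, -0.0]
contact_force: [-0.6, -0.2, -0.0]
width: 0.0853
gripper_force: 0.0
```

Run:
```python
from m import *
w,_=shot('wrist','w3'); s,_=shot('side','s3'); b,_=ld('w_block')
print(manip.get_state()['position'],manip.get_state()['width'])
o=np.zeros((600,800,3),np.uint8)
o[:300,:400]=cv2.resize(w,(400,300),interpolation=3); o[300:,:400]=cv2.resize(s[200:365,200:420],(400,300),interpolation=2)
o[:,400:]=cv2.resize(b[100:310,210:350],(400,600),interpolation=2)
cv2.imwrite('pics/comp4.png',o)
```

```text
[0.5674 0.0609 0.3118] 0.08507459510166779
```

View pics/comp4.png

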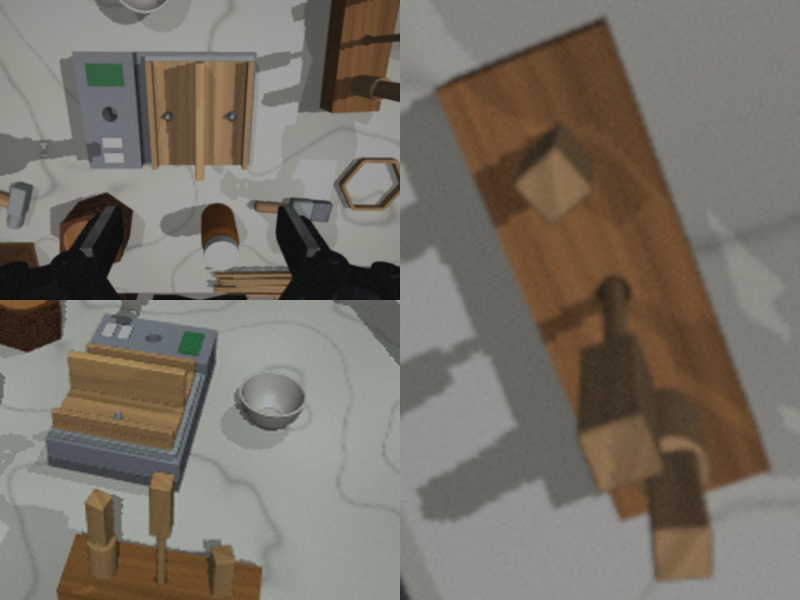

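The cradle sits flat with both pegs through its holes, and nothing else has moved. In the block crop, the pointer stands in the middle socket. Its top face corners are at about (579,437), (644,417), (662,470) and (599,492), and the shaft foot is near (614,285).

Run:
```python
from m import *
im,c=ld('w_block'); f=lambda L:[[210+(x-400)/2.857,100+y/2.857] for x,y in L]
P=plane(c,f([[579,437],[644,417],[662,470],[599,492]]),.195); print("top",P,P.mean(0))
for i in range(4):
    d=P[(i+1)%4]-P[i]; print("side mm",1e3*np.linalg.norm(d),"angle",np.degrees(np.arctan2(d[1],d[0]))%90)
print("socket",plane(c,f([[614,285]]),.045))
B=plane(c,f([[438,88],[604,18],[770,470],[620,520]]),.045); print("block",B,B.mean(0))
t=cam('top'); print("top cam handle",plane(t,[[140+24/3,170+214/3]],.195))
s3=cam('side'); q=[[200+161*.55,200+(478-300)*.55]]
print("tri",tri(t,[[140+24/3,170+214/3]],s3,q), tri(c,f([[620,455]]),s3,q))
im,c=ld('w3'); hsv=cv2.cvtColor(im,cv2.COLOR_BGR2HSV)
for p,a,b in blobs(hsv[140:180,130:178,2]<60,np.array([130,140]),40,900): print("hole",p,a,b,plane(c,[p],.065)[0])
go(.42,.30,.30,None)
```

```text
top [[0.4572 0.2811 0.195 ]
 [0.457  0.2999 0.195 ]
 [0.474  0.2999 0.195 ]
 [0.4751 0.281  0.195 ]] [0.4658 0.2905 0.195 ]
side mm 18.851410044443472 angle 0.5325408007153811
side mm 16.978752251218285 angle 89.84281482248097
side mm 18.877783651170404 angle 3.24119896153762
side mm 17.870866926851132 angle 89.86031077016744
socket [[0.4634 0.2913 0.045 ]]
block [[0.3671 0.2513 0.045 ]
 [0.3623 0.3199 0.045 ]
 [0.5643 0.3298 0.045 ]
 [0.5675 0.2605 0.045 ]] [0.4653 0.2904 0.045 ]
top cam handle [[0.4654 0.2855 0.195 ]]
tri (array([0.4659, 0.286 , 0.1931]), np.float64(0.0007195703882403455)) (array([0.4649, 0.2904, 0.1981]), np.float64(0.0007917611387777108))
hole [155.5039 159.252 ] 127 [15 19] [ 0.5658 -0.0672  0.065 ]
pos [0.5674 0.0609 0.3118] yaw 90.34 -> delta [0.1825 0.3    0.0139] twist 0.0000 mm 281
```

>>> {"method": "move_arm", "body": {
  "deltas": [
    [[0.127, 0.286, 0.03, 0.003, -1], [0.127, 0.286, 0.03, 0.003, -1], [0.127, 0.286, 0.03, 0.003, -1], [0.127, 0.286, 0.03, 0.003, -1], [0.127, 0.286, 0.03, 0.003, -1], [0.127, 0.286, 0.03, 0.003, -1], [0.127, 0.286, 0.03, 0.003, -1], [0.127, 0.286, 0.03, 0.003, -1], [0.127, 0.286, 0.03, 0.003, -1]]
  ]
}}

```text
clock: 11.65
position: [0.4642, 0.2876, 0.2851]
ee_rot: [-0.0, 0.001, 1.0, -0.0]
contact_force: [0.5, 0.3, 0.4]
width: 0.0854
gripper_force: 0.0
```

Run:
```python
from m import *
w,c=shot('wrist','w4'); go(.4655,.2895,.149,90)
print(proj(c,[[.4655,.2895,.195],[.4555,.2795,.195],[.4755,.2995,.195]]))
cv2.imwrite('pics/w4c.png',cv2.resize(w[150:420,140:420],None,fx=2,fy=2,interpolation=2))
```

```text
pos [0.4643 0.2877 0.2854] yaw 89.85 -> delta [-0.0015  0.0024  0.1705] twist -0.0013 mm 136
[[282.386  222.8764]
 [266.541  208.0873]
 [297.8101 237.2737]]
```

View pics/w4c.png

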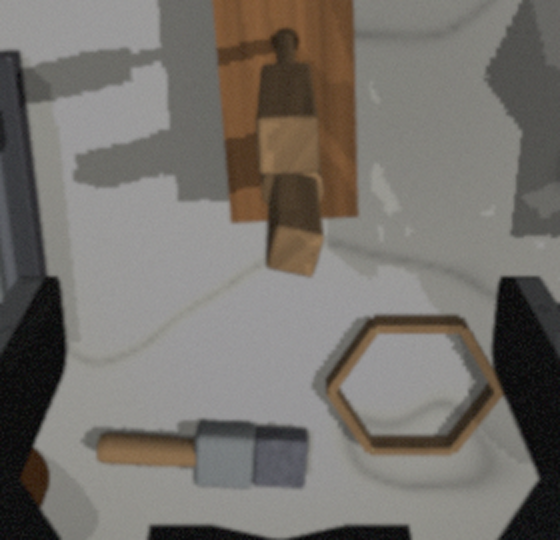

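Pointer top-face centre is at full (284,223) against a predicted (282,223), and it looks square to the gripper. I'm descending.

>>> {"method": "move_arm", "body": {
  "deltas": [
    [[-0.002, 0.003, 0.03, -0.001, -1], [-0.002, 0.003, 0.08, -0.001, -1], [-0.002, 0.003, 0.12, -0.001, -1], [-0.002, 0.003, 0.15, -0.001, -1], [-0.002, 0.003, 0.165, -0.001, -1], [-0.002, 0.003, 0.17, -0.001, -1], [-0.002, 0.003, 0.17, -0.001, -1]]
  ]
}}

```text
clock: 12.4
position: [0.4659, 0.2912, 0.1501]
ee_rot: [0.0, -0.0, 1.0, 0.0]
contact_force: [-0.2, 0.2, 0.5]
width: 0.0855
gripper_force: 0.0
```

>>> {"method": "move_arm", "body": {
  "deltas": [
    [[0, 0, 0, 0, 0], [0, 0, 0, 0, 0.3], [0, 0, 0, 0, 0.5], [0, 0, 0, 0, 0.7], [0, 0, 0, 0, 1], [0, 0, 0, 0, 1], [0, 0, 0, 0, 1], [0, 0, 0, 0, 1]]
  ],
  "squeeze": 50
}}

```text
clock: 13.2
position: [0.4655, 0.2917, 0.1502]
ee_rot: [0.0, -0.001, 1.0, 0.0]
contact_force: [-0.6, 0.4, 4.1]
width: 0.0192
gripper_force: 50.5
```

>>> {"method": "move_arm", "body": {
  "deltas": [
    [[0, 0, -0.01, 0, 1], [0, 0, -0.03, 0, 1], [0, 0, -0.06, 0, 1], [0, 0, -0.1, 0, 1], [0, 0, -0.14, 0, 1], [0, 0, -0.17, 0, 1], [0, 0, -0.17, 0, 1], [0, 0, -0.17, 0, 1]]
  ]
}}

```text
clock: 14.0
position: [0.465, 0.2913, 0.2854]
ee_rot: [-0.0, -0.001, 1.0, -0.0]
contact_force: [0.0, 0.5, -0.8]
width: 0.0193
gripper_force: 50.1
```

Run:
```python
from h import *
go(.566,-.0700,.25,90)
print(manip.get_state()['contact_force'],manip.get_state()['width'])
```

```text
pos [0.465  0.2913 0.2854] yaw 90.09 -> delta [-0.1256 -0.4518  0.0443] twist 0.0008 mm 377
[ 0.0017  0.5375 -0.8496] 0.01930534248614122
```

>>> {"method": "move_arm", "body": {
  "deltas": [
    [[-0.006, -0.02, -0.01, 0, 1], [-0.018, -0.065, -0.01, 0, 1], [-0.032, -0.115, -0.01, 0, 1], [-0.046, -0.165, -0.01, 0, 1], [-0.06, -0.215, -0.01, 0, 1], [-0.074, -0.265, -0.01, 0, 1], [-0.088, -0.315, -0.01, 0, 1], [-0.1, -0.365, -0.01, 0, 1], [-0.113, -0.41, -0.01, 0, 1], [-0.122, -0.44, -0.01, 0, 1], [-0.126, -0.452, -0.01, 0, 1], [-0.126, -0.452, -0.01, 0, 1]]
  ]
}}

```text
clock: 15.2
position: [0.5662, -0.0707, 0.2918]
ee_rot: [-0.002, 0.0, 1.0, 0.001]
contact_force: [0.3, 0.9, -0.4]
width: 0.0195
gripper_force: 50.0
```

>>> {"method": "move_arm", "body": {
  "deltas": [
    [[0, 0, 0.02, 0, 1], [0, 0, 0.05, 0, 1], [0, 0, 0.065, 0, 1], [0, 0, 0.065, 0, 1], [0, 0, 0.065, 0, 1]]
  ]
}}

```text
clock: 15.7
position: [0.5667, -0.0691, 0.242]
ee_rot: [0.0, -0.001, 1.0, 0.0]
contact_force: [-0.3, -0.4, 0.6]
width: 0.0195
gripper_force: 50.0
```

Run:
```python
from h import *
w,c=shot('wrist','w5'); s,cs=shot('side','s5'); t,ct=shot('top','t5'); go(.566,-.07,.25,90)
H=[.5665,-.070,.065]; T=pose(manip.get_state())[:3,3]; tip=T-[0,0,.135]
for cc in (c,cs,ct): print(proj(cc,[H,tip]).round(1).tolist())
o=np.zeros((600,800,3),np.uint8)
o[:300,:400]=cv2.resize(w[120:330,140:420],(400,300),interpolation=2); o[:300,400:]=cv2.resize(t[170:260,240:360],(400,300),interpolation=2)
p=proj(cs,[H])[0].astype(int); print(p)
o[300:,:400]=cv2.resize(s[p[1]-80:p[1]+25,p[0]-70:p[0]+70],(400,300),interpolation=2)
cv2.imwrite('pics/comp5.png',o)
```

```text
pos [ 0.5673 -0.0698  0.2429] yaw 90.12 -> delta [ 0.0015 -0.0002 -0.0089] twist 0.0010 mm 7
[[278.3, 185.0], [278.4, 200.9]]
[[283.8, 220.6], [283.5, 207.2]]
[[289.1, 214.9], [290.2, 211.9]]
[283 220]
```

View pics/comp5.png

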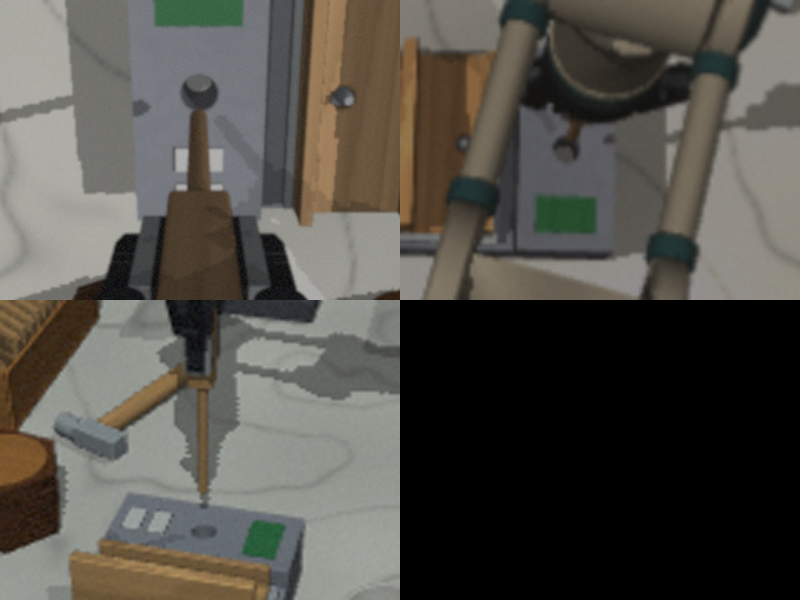

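In the wrist view the tip at full (279,198) lines up with the reset hole at (280,186). The side view agrees, with tip (284,208) over hole (284,221), so the tip is within about 2 mm of the hole axis.

>>> {"method": "move_arm", "body": {
  "deltas": [
    [[-0.002, 0.0005, 0.02, 0, 1], [-0.002, 0.0005, 0.035, 0, 1], [-0.002, 0.0005, 0.045, 0, 1], [-0.002, 0.0005, 0.055, 0, 1], [-0.002, 0.0005, 0.065, 0, 1], [-0.002, 0.0005, 0.075, 0, 1], [-0.002, 0.0005, 0.085, 0, 1], [-0.002, 0.0005, 0.085, 0, 1]]
  ]
}}

```text
clock: 16.65
position: [0.5674, -0.0694, 0.1723]
ee_rot: [-0.001, -0.001, 1.0, 0.0]
contact_force: [0.3, -0.3, -1.6]
width: 0.0195
gripper_force: 50.0
```

>>> {"method": "move_arm", "body": {
  "deltas": [
    [[0, 0, 0.003, 0, 1], [0, 0, 0.006, 0, 1], [0, 0, 0.009, 0, 1], [0, 0, 0.011, 0, 1], [0, 0, 0.011, 0, 1]]
  ]
}}

```text
clock: 17.15
position: [0.5681, -0.0695, 0.1647]
ee_rot: [-0.0, -0.001, 1.0, 0.0]
contact_force: [-0.6, 0.9, -0.6]
width: 0.0194
gripper_force: 50.0
```

>>> {"method": "move_arm", "body": {
  "deltas": [
    [[0, 0, 0.001, 0, 1], [0, 0, 0.002, 0, 1], [0, 0, 0.003, 0, 1], [0, 0, 0.004, 0, 1], [0, 0, 0.004, 0, 1]]
  ]
}}

```text
clock: 17.65
position: [0.5683, -0.0696, 0.1619]
ee_rot: [0.0, -0.001, 1.0, 0.0]
contact_force: [-0.1, 0.3, 2.0]
width: 0.0194
gripper_force: 50.2
```

>>> {"method": "move_arm", "body": {
  "deltas": [
    [[0, 0, 0.001, 0, 1], [0, 0, 0.002, 0, 1], [0, 0, 0.003, 0, 1], [0, 0, 0.003, 0, 1], [0, 0, 0.003, 0, 1]]
  ]
}}

```text
clock: 18.15
position: [0.5683, -0.0696, 0.1595]
ee_rot: [0.0, -0.001, 1.0, -0.0]
contact_force: [-0.1, -0.6, 3.7]
width: 0.0195
gripper_force: 50.4
```

>>> {"method": "move_arm", "body": {
  "deltas": [
    [[0, 0, 0.001, 0, 1], [0, 0, 0.002, 0, 1], [0, 0, 0.003, 0, 1], [0, 0, 0.004, 0, 1], [0, 0, 0.004, 0, 1]]
  ]
}}

```text
clock: 18.65
position: [0.5684, -0.0696, 0.1562]
ee_rot: [0.0, -0.001, 1.0, -0.0]
contact_force: [-0.2, -0.1, 4.4]
width: 0.0192
gripper_force: 50.6
```

>>> {"method": "move_arm", "body": {
  "deltas": [
    [[0, 0, 0.0005, 0, 1], [0, 0, 0.001, 0, 1], [0, 0, 0.0015, 0, 1], [0, 0, 0.0015, 0, 1], [0, 0, 0.0015, 0, 1]]
  ]
}}

```text
clock: 19.15
position: [0.5685, -0.0696, 0.156]
ee_rot: [0.001, -0.001, 1.0, -0.0]
contact_force: [-1.0, 1.0, 10.1]
width: 0.0193
gripper_force: 51.5
```

```bash
python3 -c "
from h import *
w,_=shot('wrist','w6'); s,_=shot('side','s6'); st=manip.get_state(); print(st['position'],st['contact_force'],st['width'])
o=np.hstack([cv2.resize(w,(400,300)),cv2.resize(s[150:315,200:420],(400,300),interpolation=2)]);cv2.imwrite('pics/comp6.png',o)"
```

```text
[ 0.5685 -0.0696  0.156 ] [-0.7176  0.0039  8.6409] 0.019516614840990907
```

View pics/comp6.png

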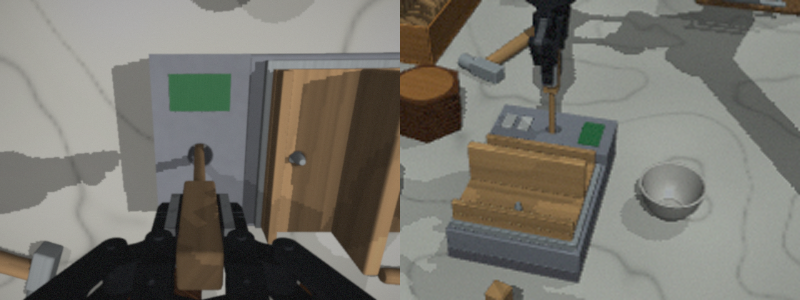

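The pointer is in the reset hole (comp (199,152)), pressing at about 9 N against the button's stop. The cradle is seated on its pegs, so I'm handing in.

```bash
python3 -c "
from rig import manip
print(manip.sign_off())"
```

```text
the job is handed in; nothing more can be done
None
```

The job is handed in: the cradle sits fully down on both pegs and is released, and the gripped pointer is holding the reset button at its stop with about 9 N (clock about 19 s of 67 s); no verdict came back.

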